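# Clamp the deep-well plate on the shaker

### The job

Clamp the covered plate on the shaker: push the clamp strap round with the outside of a finger until it rests at its stop, square across the plate, and only then push the red cam lever fully down so that the rubber foot presses on the cover. Only push: do not take the strap or the lever between the fingers, and do not lift or shift the plate. Leave everything else on the bench as it stands.

Things in the scene. Friction and masses are not known exactly. Their poses are not given: they have to be found in the camera images.
- shaker: white bench-top plate shaker, 260 (x) x 290 (y) mm, housing 70 mm high, fixed to the bench. Origin: centre of its underside, on the bench; its x axis points away from its control panel, y to its left, z up. Its aluminium platform (top 86 mm above the bench, 235 x 270 mm) carries a grey nest for the plate and, 85 mm to the +y side of the plate's centre, the clamp post.
- plate: deep-well plate in the nest, loose, 128 (along the shaker's x) x 86 mm, 52 mm tall with its thin blue sealing mat and, on it, a stiff see-through cover that looks pale grey from above; cover top 142 mm above the bench. Origin: centre of its underside, 50 mm to the -y side of the shaker's centre. Nest corner guides rise 14 mm round it with 1.5 mm play.
- post (a point): point on the upright axis of the clamp post, 169 mm above the bench: half the strap's height (strap raised). It does not move with the strap.
- swing (a joint): angle of the clamp strap about the post, rad. 0 = against its stop, square across the plate (pointing to the shaker's -y, foot above the middle of the cover); grows counter-clockwise seen from above, at 1.57 the strap points to the shaker's +x; hard stops at 0 and 2.0. Stiff by friction (about 0.06 N m), stays where left.
- strap_end (a point): middle of the strap's free end, 105 mm from the post axis. The strap is a black steel bar 26 mm wide, 12 mm thick, its underside 163 mm and top 175 mm above the bench while the lever is up. At 85 mm from the post axis it carries an upright spindle (nut and thread up to 26 mm above the strap's underside) with a black rubber foot 22 mm across below, whose bottom clears the cover by 3 mm. So between cover and strap underside there is 21 mm of free height beside the foot.
- lever (a joint): angle of the cam lever, rad: 0 = upright, grows as it folds down away from the strap (towards the side of the post opposite the strap), 1.5 = fully down against its stop, almost level. It pivots 190 mm above the bench on the post axis, turns with the strap, takes about 0.2 N m and stays where left. Turning it down lowers the strap up to 4 mm, so that the foot presses on the cover (from about 1.0 rad on, with about 11 N when fully down).
- lever_tip (a point): end of the cam lever, 95 mm from its pivot. The red grip covers the last 62 mm, 22 mm wide (across the strap's length) and 11 mm thick, centred on the line from the pivot to this tip.
- strap: the strap itself. Origin: on the post axis at the strap's underside; x axis along the strap to its free end, y across it, z up.
- amber_bottle: amber glass reagent bottle, 84 mm across, 150 mm tall; bystander; origin: centre of its underside
- clear_bottle: clear glass bottle with blue cap, 56 mm across, 105 mm tall; bystander; origin: centre of its underside
- vial_a: glass screw-cap vial, 23 mm across, 75 mm tall; bystander; origin: centre of its underside
- vial_b: a second such vial; bystander; origin: centre of its underside
- tip_box: blue pipette-tip box with clear lid, 117 x 84 x 75 mm; bystander; origin: centre of its underside
- spare_plate: uncovered white deep-well plate lying on the bench, 128 x 86 x 44 mm; bystander; origin: centre of its underside
- pipette: white hand pipette lying on the bench, about 240 mm long, 31 mm thick; bystander; origin: centre of its underside (below the grip)

How it is judged:
On the way, in this order (a step that is already met when the one before it is completed fails the run):
1. the strap is swung home against its stop with the lever still up (value of joint swing below 0.08 rad and value of joint lever below 0.5 rad), for 0.2 s.
2. the cam lever is fully down and the foot presses on the cover (value of joint lever above 1.35 rad and contact force between strap and plate above 3 N), for 0.2 s.
At the end, for the whole second after the job is handed in: strap within 0.08 rad of its stop across the plate, cam lever turned down past 1.35 rad (of 1.5), rubber foot pressing on the cover with more than 3 N, plate at rest within 6 mm of where it stood (all of step 2 and value of joint swing below 0.08 rad and distance of plate from where it was at the start of the episode below 0.006 m and linear speed of plate below 0.01 m/s); the robot touches nothing.
It fails at once if the lever is pushed down (past 0.5 rad) before the strap is home (value of joint lever above 0.5 rad and value of joint swing above 0.12 rad).
It fails at once if the strap is taken between the fingers (x of the grasp point in the frame of strap between 0.03 and 0.11 m and y of the grasp point in the frame of strap between -0.01 and 0.01 m and z of the grasp point in the frame of strap between -0.004 and 0.016 m).
It fails at once if the lever is taken between the fingers (x of the grasp point in the frame of lever_tip between -0.005 and 0.005 m and y of the grasp point in the frame of lever_tip between -0.009 and 0.009 m and z of the grasp point in the frame of lever_tip between -0.065 and 0.002 m).
It fails at once if the plate is lifted or shifted by more than 6 mm (distance of plate from where it was at the start of the episode above 0.006 m).
It fails at once if a bystander is moved by more than 15 mm or tipped (distance of any of amber_bottle, clear_bottle, vial_a, vial_b, tip_box, spare_plate, pipette from where it was at the start of the episode above 0.015 m or angle between any of amber_bottle, clear_bottle, vial_a, vial_b, tip_box, spare_plate's own z axis and vertical above 0.3 rad).
It also fails if it takes over 58 s, if anything falls off the work surface, if the arm or the gripper's body presses on something with over 40 N, if the wrist force passes 120 N, or if a joint passes its speed limit or range.

### The arm

A 6-joint arm with a two-finger parallel gripper is mounted at the origin on the work surface. World frame = base frame: x ahead of the robot, y to its left, z up, the work surface at z = 0. Lengths are in m, angles in rad, forces in N, time in s.
With the tool pointing down it reaches from about 0.35 to 1 m from the base axis. Payload 7.1 kg.
Tool frame: the origin (TCP) lies between the finger pads; the fingertips stand 22 mm ahead of it and the grasp point (between the pads) lies 3 mm ahead of it; x points along the fingers, y is the direction in which the jaws open and shut, and the axes are right-handed (so a half turn about x gives the same grasp; the last joint's range is limited). The gripper opens to 85 mm and grips with 20 to 120 N. Pads are 22 mm wide; open, the fingers measure 114 mm over their backs; the gripper's body (76 mm by 85 mm) begins 54 mm behind the grasp point. The pads swing forward as they close: fully open they stand 13 mm farther back than shut.
Start: joints at [-1.241, 0.423, 1.63, -0, 1.089, -0.019], TCP at [0.214, -0.587, 0.253] pointing down, gripper open.
Joint ranges: [-3, 3], [-0.9, 2.11], [0.09, 2.58], [-1.31, 4.45], [0.11, 2.69], [-2.54, 2.54]. Speed limits (rad/s): [2.39, 2.39, 3.01, 3.14, 3.14, 3.14].

### API

Orientations are given as a rotation vector (axis times angle).
In Python, from rig import manip gives the robot as it stands. The module is installed in compiled form; this text tells all that it offers. Calls block until the motion is done:
- manip.move_to(position, orientation): joint-space move of the TCP to a pose.
- manip.servo_line(position, orientation=None, rate=0.15): straight line of the TCP; orientation=None keeps the orientation; rate is the mean speed in m/s.
- manip.set_joints(angles): joint-space move.
- manip.command_gripper(opening, f_grip=None): finger opening in m; f_grip is the grip in N (None keeps the last); returns when the fingers have stopped.
- manip.hold(seconds).
- manip.solve_ik(position, orientation): joint angles nearest the present ones, or None.
- manip.camera(name): name is "side" or "top"; returns a dict with "image" (384x512x3 uint8, red, green, blue), "fx", "fy", "cx", "cy" (pixels), "k1" (the pictures are not rectified: a ray, as slopes to the right and down, at radius r is drawn at 1 + k1 r^2 times it, then the intrinsics apply), "cam_to_world" (4x4, takes a point from camera to world coordinates). Camera axes: x right, y down, z forward; pixel columns grow to the right and rows downward; lengths in m; the calibration is good to about 2 mm. A picture is of the moment at which its call begins. There is no depth.
A pose or a line that the arm cannot do raises manip.IKError and nothing moves.
- manip.sign_off(): hands the job in, once; it reports no verdict.
Readings, each from a call of its own:
- manip.get_time(): time.
- manip.get_joint_positions(): joint angles.
- manip.get_joint_vel(): joint speeds.
- manip.get_tau(): joint torques, N m.
- manip.get_position(): TCP position.
- manip.get_ee_rot(): TCP orientation.
- manip.get_contact_force(): force on the tool from outside, world axes, zero at the start.
- manip.get_torque(): the same for the moment, N m.
- manip.get_width(): finger opening in m.
Only numpy, scipy, OpenCV 4.12 (cv2) and the standard library are available. Lean on these libraries where they do the work, as an engineer would, in place of code of your own. Each camera call takes 0.05 s, during which the arm holds its last target.

## Working session

There is one attempt and no reset: what is moved stays moved. The work goes in short steps, each a Python script; the robot and the scene stay as the last script left them, time stands still between calls to the robot, and variables do not carry over. Pictures are saved under pics/ and viewed, and the job is handed in when it is done.

```bash
mkdir -p pics
python3 - <<'E'
from rig import manip
import cv2
for n in ("top","side"):
    c=manip.camera(n); cv2.imwrite(f"pics/{n}0.png",cv2.resize(c["image"][:,:,::-1],(768,576),interpolation=cv2.INTER_CUBIC))
    print(n,c["fx"],c["fy"],c["cx"],c["cy"],c["k1"]);print(c["cam_to_world"].round(4))
print(manip.get_ee_rot(),manip.get_time(),manip.get_width(),manip.get_contact_force())
E
```

```text
top 409.7032790369246 409.7032790369246 256.34013656863794 194.1789563023814 -0.05395890200034117
[[ 0.002  -0.9974  0.0727  0.4058]
 [-0.9999 -0.0028 -0.01   -0.014 ]
 [ 0.0101 -0.0727 -0.9973  1.5064]
 [ 0.      0.      0.      1.    ]]
side 419.54359379613334 419.54359379613334 255.2230966266634 192.96709760905023 0.0027500818300368315
[[-0.9917 -0.0461  0.12    0.3548]
 [-0.1264  0.5205 -0.8445  1.0721]
 [-0.0235 -0.8526 -0.522   0.8484]
 [ 0.      0.      0.      1.    ]]
[ 2.03216203  0.35953278 -2.03257328] 0.1 0.08555285075772161 [-0.79660198 -0.61729367  0.06837202]
```

View pics/top0.png

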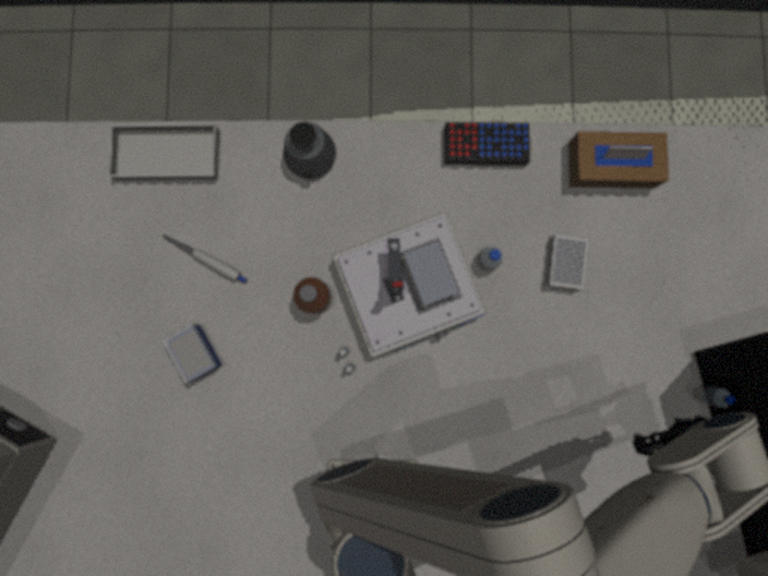

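View pics/side0.png

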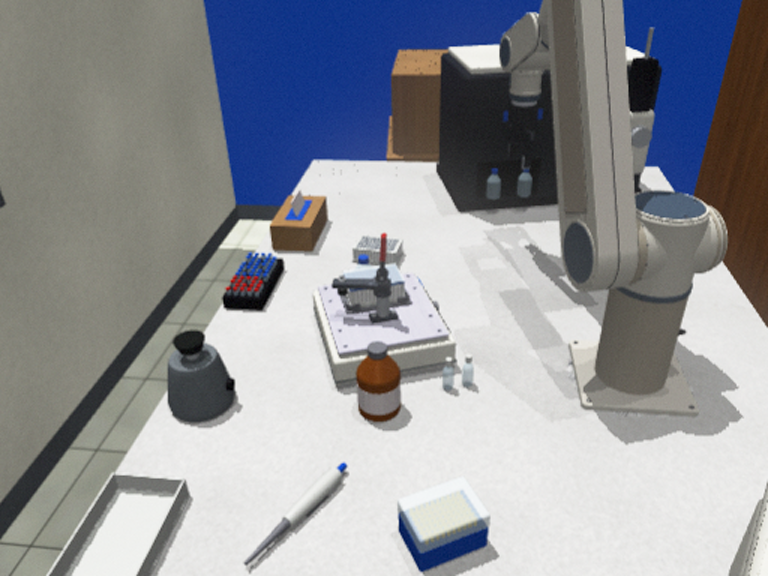

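The top view shows the shaker around (410,285), with the strap running from the post near (397,288) up to about (393,240). The red lever is near (397,285) and the plate near (432,272). The amber bottle is at (312,295), the vials at (343,355) and the clear bottle at (490,258). I'll zoom in next.

```bash
cat > h.py <<'E'
from rig import manip
import cv2, numpy as np
def K(c): return np.array([[c["fx"],0,c["cx"]],[0,c["fy"],c["cy"]],[0,0,1.]]), np.array([c["k1"],0,0,0,0])
def ray(c,u,v):
    k,d=K(c); p=cv2.undistortPoints(np.array([[[u,v]]],float),k,d)[0,0]
    T=c["cam_to_world"]; r=T[:3,:3]@np.array([p[0],p[1],1]); return T[:3,3],r
def onz(c,u,v,z):
    o,r=ray(c,u,v); return o+r*(z-o[2])/r[2]
def two(c1,p1,c2,p2):
    o1,r1=ray(c1,*p1);o2,r2=ray(c2,*p2)
    s=np.linalg.lstsq(np.c_[r1,-r2],o2-o1,rcond=None)[0]
    a=o1+r1*s[0];b=o2+r2*s[1]; return (a+b)/2,np.linalg.norm(a-b)
def proj(c,P):
    Ti=np.linalg.inv(c["cam_to_world"]); k,d=K(c)
    rv=cv2.Rodrigues(Ti[:3,:3])[0]; return cv2.projectPoints(np.atleast_2d(P).astype(float),rv,Ti[:3,3],k,d)[0][:,0]
def crop(c,x0,y0,w,h,s,f):
    cv2.imwrite(f,cv2.resize(c["image"][y0:y0+h,x0:x0+w,::-1],None,fx=s,fy=s,interpolation=cv2.INTER_CUBIC))
E
python3 - <<'E'
from h import *
c=manip.camera("top"); crop(c,190,130,140,120,5,"pics/t1.png")
s=manip.camera("side"); crop(s,200,150,112,110,5,"pics/s1.png")
E
```

```text
(no output)
```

View pics/t1.png

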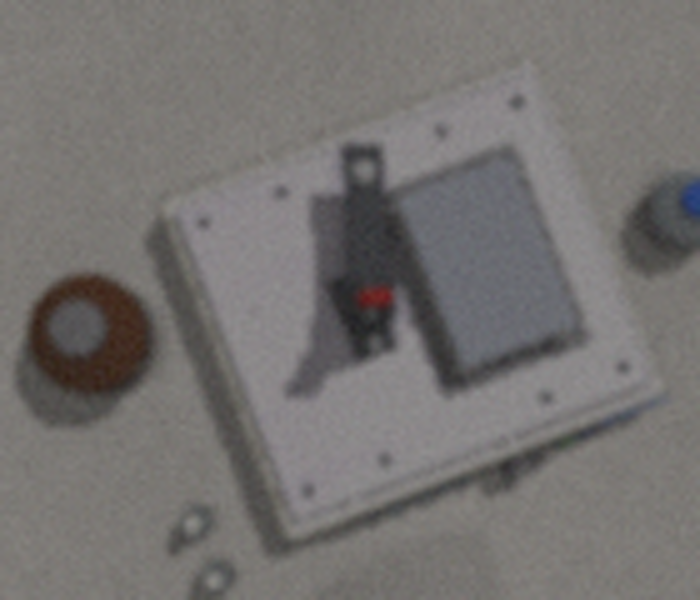

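View pics/s1.png

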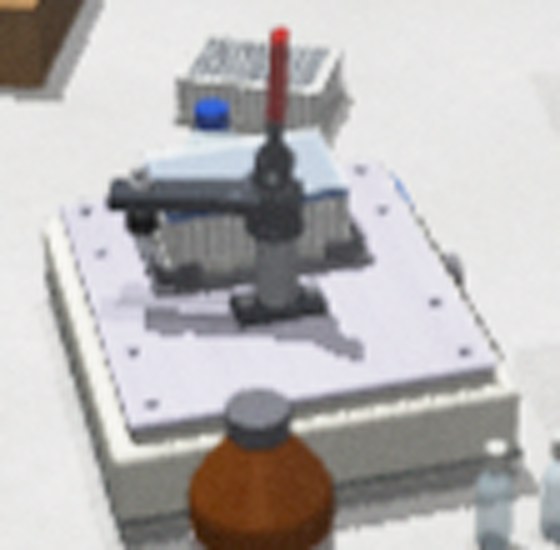

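```bash
cat >> h.py <<'E'
def tp(x,y): return 190+(x+.5)/5-.5,130+(y+.5)/5-.5
def sp(x,y): return 200+(x+.5)/5-.5,150+(y+.5)/5-.5
E
python3 - <<'E'
from h import *
c=manip.camera("top"); s=manip.camera("side")
P=[onz(c,*tp(*p),.086)[:2] for p in [(203,222),(517,102),(623,367),(308,490)]]
P=np.array(P);print(P,P.mean(0)); print("sides",[np.linalg.norm(P[i]-P[i-1]) for i in range(4)])
xd=(P[0]+P[1]-P[2]-P[3]); print("yaw",np.arctan2(xd[1],xd[0]))
yd=P[0]+P[3]-P[1]-P[2]; print("yaw y",np.arctan2(-yd[0],yd[1]))
S=np.array([onz(s,*sp(*p),.086)[:2] for p in [(152,404),(85,211),(360,170),(464,352)]]);print("side dots",S,S.mean(0))
yaw=np.arctan2(xd[1],xd[0]); ctr=P.mean(0)
R=np.array([[np.cos(yaw),-np.sin(yaw)],[np.sin(yaw),np.cos(yaw)]])
post=ctr+R@[0,.035];print("post",post)
print("strap end", onz(c,*tp(362,146),.175), onz(c,*tp(363,172),.189))
print("lever tip top/side",two(c,tp(377,297),s,sp(280,32)))
print("strap end side", onz(s,*sp(118,192),.169))
for n,f,img in(("top",tp,c),("side",sp,s)):
  pts=np.array([[*post,.169],[*post,.086],[*post,.285],[*(ctr+R@[0,-.05]),.142]]); print(n,(proj(img,pts)-[190,130] if n=="top" else proj(img,pts)-[200,150])*5)
for p in [(395,190),(518,150),(585,333),(455,378)]: print((R.T@(onz(c,*tp(*p),.142)[:2]-ctr)))
for n,q in dict(amber=(90,335),clear=(690,210),va=(195,522),vb=(215,578)).items(): print(n,onz(c,*tp(*q),.07))
E
```

```text
[[ 0.57966122  0.0631518 ]
 [ 0.66521942 -0.15656007]
 [ 0.4791326  -0.22957034]
 [ 0.39347197 -0.01063468]] [ 0.5293713  -0.08340332]
sides [np.float64(0.2002770146402366), np.float64(0.23578276679070845), np.float64(0.19989698593525354), np.float64(0.23509692953642178)]
yaw 0.37560222967692064
yaw y 0.37214550414876635
side dots [[ 0.57907491  0.06197276]
 [ 0.66632206 -0.15723321]
 [ 0.47936136 -0.23084402]
 [ 0.39318871 -0.01054662]] [ 0.52948676 -0.08416277]
post [ 0.51653215 -0.05084328]
strap end [ 0.61929548 -0.04561106  0.175     ] [ 0.60002465 -0.04594283  0.189     ]
lever tip top/side (array([ 0.51041146, -0.05209829,  0.28427628]), np.float64(0.0002115410109327188))
strap end side [ 0.61619076 -0.04812633  0.169     ]
top [[367.6138187  300.85067667]
 [364.31889358 310.68608927]
 [372.96356467 284.88107196]
 [484.50499582 258.1405732 ]]
side [[272.16136426 194.86923559]
 [275.2810503  304.20775136]
 [267.44220586  29.47590721]
 [242.14057529 166.88842182]]
[ 0.06634448 -0.01023095]
[ 0.06149716 -0.09738141]
[-0.06950552 -0.09335122]
[-0.06574743 -0.00116323]
amber [0.50151367 0.14285734 0.07      ]
clear [ 0.59140939 -0.28059832  0.07      ]
va [0.37086491 0.06823346 0.07      ]
vb [0.33199068 0.05405567 0.07      ]
```

Platform dots agree between the two views to about 1 mm. That gives yaw 0.374, post (0.5165, -0.051) and strap at world angle about 0.03, so swing is about 1.23. The lever is upright, with its tip triangulated at z=0.284 (expected 0.285). Next I'll check IK and move to the approach.

```bash
cat >> h.py <<'E'
from scipy.spatial.transform import Rotation as Ro
YAW=0.374; POST=np.array([.5165,-.0512])
def ori(a):
    y=np.array([np.cos(a),np.sin(a),0]);x=np.array([0,0,-1.]);return Ro.from_matrix(np.c_[x,y,np.cross(x,y)]).as_rotvec()
def strap_pose(phi,off,z,r=.083,flip=0):
    n=np.array([-np.sin(phi),np.cos(phi)]);u=np.array([np.cos(phi),np.sin(phi)])
    return np.r_[POST+r*u+off*n,z],ori(phi+np.pi/2+flip)
E
python3 - <<'E'
from h import *
for flip in (0,np.pi):
  for phi in (.04,-.5,-1.197):
    p,o=strap_pose(phi,.05,.182,flip=flip); q=manip.solve_ik(p,o); print(flip,phi,p.round(3),None if q is None else np.round(q,2))
  a=YAW+np.pi/2+flip
  for d,z in((-.03,.29),(.06,.22)):
    p=np.r_[POST+d*np.array([-np.sin(YAW),np.cos(YAW)]),z]; q=manip.solve_ik(p,ori(a));print(' L',None if q is None else np.round(q,2))
E
```

```text
0 0.04 [0.597 0.002 0.182] [-0.02  0.47  1.74 -0.    0.93 -1.63]
0 -0.5 [ 0.613 -0.047  0.182] [-0.1   0.49  1.7  -0.    0.94 -1.17]
0 -1.197 [ 0.593 -0.11   0.182] [-0.2   0.48  1.73 -0.    0.93 -0.58]
 L [-0.17  0.25  1.8  -0.    1.1  -2.12]
 L [-0.01  0.28  1.94 -0.    0.92 -1.96]
3.141592653589793 0.04 [0.597 0.002 0.182] [-0.02  0.47  1.74 -0.    0.93  1.51]
3.141592653589793 -0.5 [ 0.613 -0.047  0.182] [-0.1   0.49  1.7  -0.    0.94  1.97]
3.141592653589793 -1.197 [ 0.593 -0.11   0.182] None
 L [-0.17  0.25  1.8  -0.    1.1   1.03]
 L [-0.01  0.28  1.94 -0.    0.92  1.18]
```

Run:
```python
from h import *
manip.command_gripper(0.0,20)
p0=manip.get_position(); manip.servo_line([p0[0],p0[1],.38],rate=.2)
p,o=strap_pose(.04,.05,.38); manip.move_to(p,o)
p,o=strap_pose(.04,.05,.182); manip.servo_line(p,o,rate=.15)
print(manip.get_time(),manip.get_position(),p,manip.get_contact_force(),manip.get_width())
c=manip.camera("top"); crop(c,190,130,140,120,5,"pics/t2.png")
s=manip.camera("side"); crop(s,200,110,130,110,5,"pics/s2.png")
```

```text
5.8083 [0.59804013 0.00205984 0.18293955] [0.59743414 0.00207912 0.182     ] [ 0.39023642 -0.16029129  0.25262179] 1.3192647900839036e-05
```

View pics/s2.png

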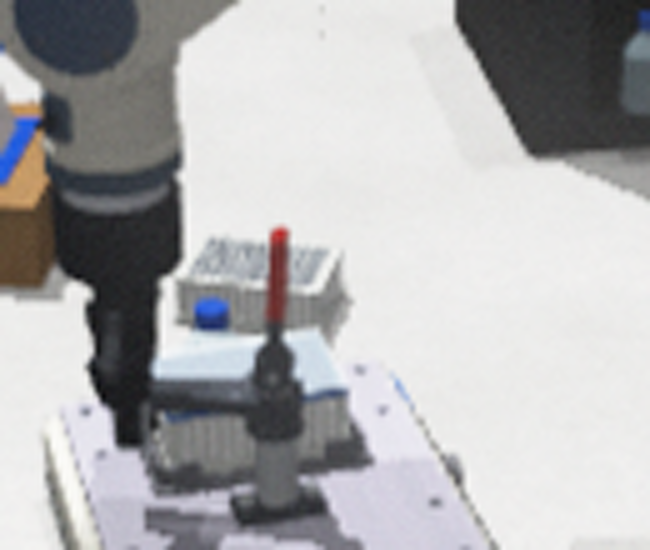

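View pics/t2.png

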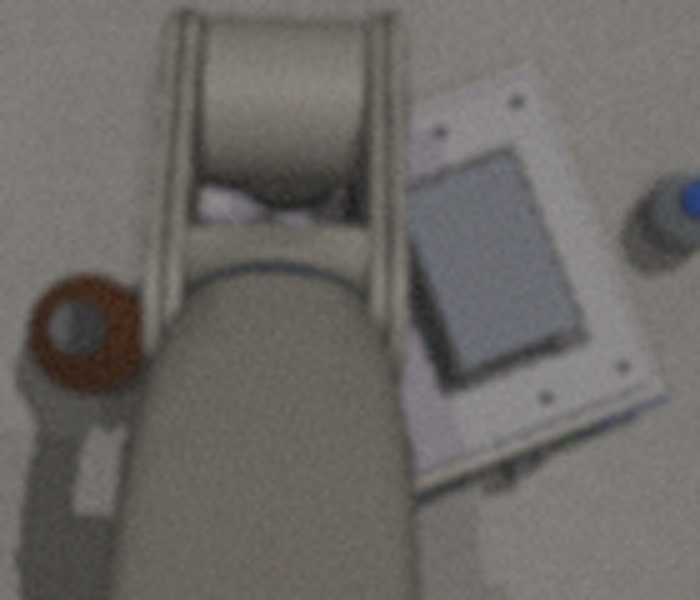

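The side view shows the closed fingertip bottom at about (128,443) in the crop, beside the strap, which is unmoved. I'll check the tip height and then sweep.

```bash
python3 - <<'E'
from h import *
s=manip.camera("side"); p=manip.get_position()
for z in (.17,.16,.15,.14): print(z,(proj(s,[p[0],p[1]+.008,z])[0]-[200,110])*5)
E
cat > sweep.py <<'E'
from h import *
PH0=YAW-np.pi/2
def go(phi,off,rate):
    p,o=strap_pose(phi,off,.182); manip.servo_line(p,o,rate=rate)
    n=np.array([-np.sin(phi),np.cos(phi)]); f=manip.get_contact_force(); return f,f[:2]@n
go(.04,.030,.1)
for phi in np.linspace(0,PH0+.12,9):
    f,fn=go(phi,.030,.12); print(round(phi-PH0,3),f.round(2),round(fn,2))
    if np.linalg.norm(f)>15: break
print(manip.get_time())
s=manip.camera("side"); crop(s,200,110,130,110,5,"pics/s3.png")
E
python3 sweep.py
```

```text
0.17 [127.18154833 438.6218976 ]
0.16 [128.16960704 452.4408024 ]
0.15 [129.14963918 466.14794754]
0.14 [130.12174284 479.7446929 ]
1.197 [-0.18 -0.37 -0.05] -0.37
1.062 [-0.11  0.49 -0.76] 0.47
0.928 [-0.08 -0.6  -0.09] -0.6
0.793 [ 0.15 -0.05 -0.  ] 0.02
0.658 [-0.3   0.34  0.57] 0.14
0.524 [0.41 1.28 0.62] 1.26
0.389 [-0.6   0.15 -0.32] -0.33
0.255 [ 0.3  -0.82  0.61] -0.24
0.12 [0.22 0.49 0.42] 0.43
8.825
```

View pics/s3.png

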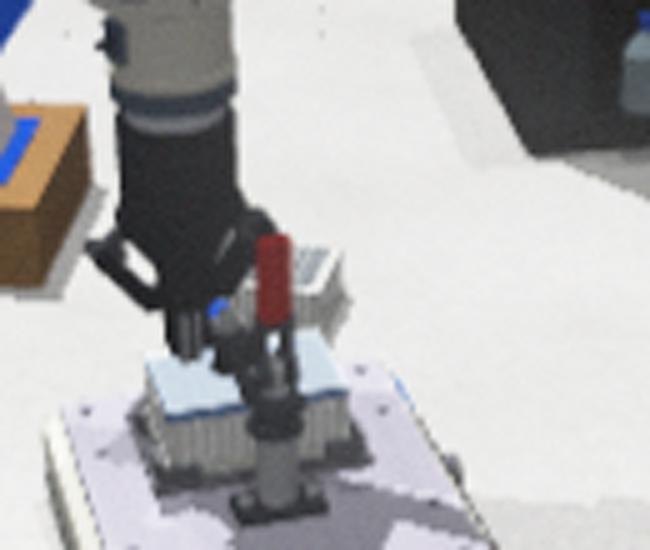

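The strap has followed and is now near home. The red grip is at (273,280) in the crop with its broad side to the camera, and still upright. The finger is left of the strap. I'll push on until the stop is felt.

```bash
cat > s2.py <<'E'
from h import *
PH0=YAW-np.pi/2
n=np.array([-np.sin(PH0),np.cos(PH0)])
for off in np.arange(.040,.012,-.001):
    p,o=strap_pose(PH0,off,.182)
    manip.servo_line(p,o,rate=.03); manip.hold(.05)
    fs=np.mean([manip.get_contact_force() for _ in range(3)],0); q=manip.get_position()
    print(round(off,3),fs.round(2),round(fs[:2]@n,2), round((q[:2]-POST)@n,4))
    if fs[:2]@n>4: break
print(manip.get_time())
s=manip.camera("side"); crop(s,200,110,130,110,5,"pics/s4.png")
E
python3 s2.py
```

```text
0.04 [ 0.33 -0.17 -0.08] 0.24 0.0403
0.039 [ 1.14 -0.92  0.32] 0.73 0.0391
0.038 [ 0.33 -0.57 -0.1 ] 0.1 0.0379
0.037 [-0.39 -0.1  -0.18] -0.4 0.0369
0.036 [0.78 0.51 1.14] 0.91 0.0359
0.035 [-0.2   0.23  0.62] -0.1 0.0349
0.034 [ 0.33 -0.69  0.51] 0.06 0.0339
0.033 [ 0.3  -0.18 -0.83] 0.22 0.0329
0.032 [ 0.13 -1.37 -0.72] -0.38 0.032
0.031 [ 0.93 -0.07  0.22] 0.84 0.0309
0.03 [ 0.64 -0.    0.05] 0.59 0.03
0.029 [ 0.78 -0.34 -0.25] 0.6 0.0289
0.028 [0.46 0.14 0.1 ] 0.48 0.0279
0.027 [ 1.86 -0.16 -0.15] 1.67 0.0272
0.026 [ 4.5   1.36 -0.62] 4.69 0.0265
13.4167
```

View pics/s4.png

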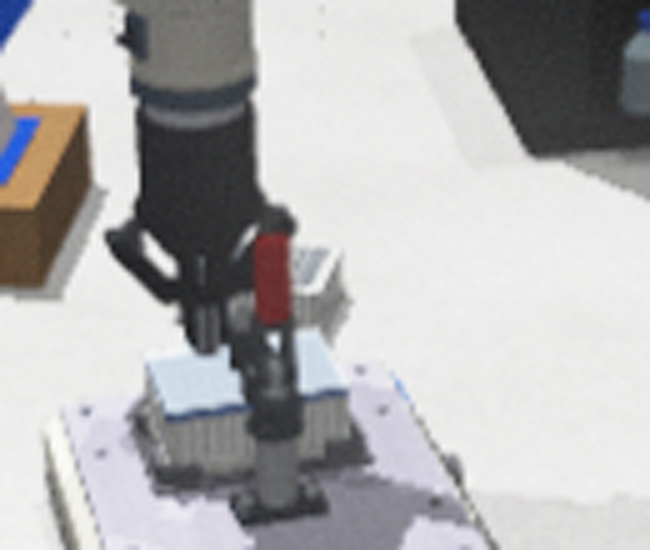

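The stop is felt at a 26.7 mm offset, which is 13 mm half strap plus about 13.7 mm half finger, so swing is near 0. I'll back off, swing the arm aside and confirm from above.

```bash
cat > s3.py <<'E'
from h import *
PH0=YAW-np.pi/2
manip.hold(.3)
p,o=strap_pose(PH0,.045,.182); manip.servo_line(p,o,rate=.1)
p[2]=.36; manip.servo_line(p,o,rate=.25)
q=np.array(manip.get_joint_positions()); q[0]-=.75; manip.set_joints(q)
print(manip.get_time(),manip.get_contact_force())
c=manip.camera("top"); crop(c,190,130,140,120,5,"pics/t5.png")
s=manip.camera("side"); crop(s,200,150,112,110,5,"pics/s5.png")
E
python3 s3.py
```

```text
16.575 [0.54115912 0.76257538 0.28507465]
```

View pics/t5.png

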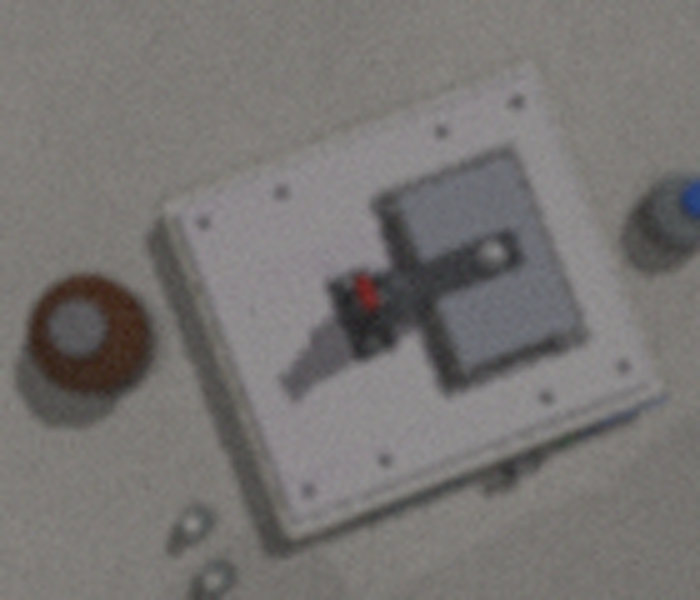

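View pics/s5.png

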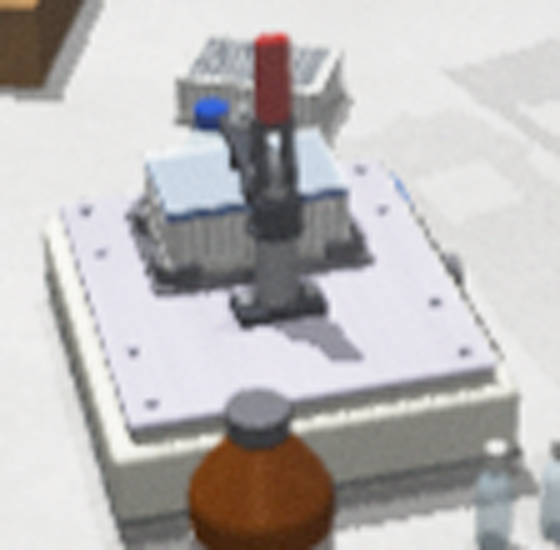

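```bash
cat > s4.py <<'E'
from h import *
c=manip.camera("top")
sp_=onz(c,*tp(495,252),.189)[:2]; v=sp_-POST; print("swing est",np.arctan2(v[1],v[0])-(YAW-np.pi/2),"r",np.linalg.norm(v))
D=np.array([-np.sin(YAW),np.cos(YAW)]); O=ori(YAW-np.pi/2)
H=.0137
def tcp(th,s=.080,t=.0055,extra=0):
    d=s*np.sin(th)-(t-extra)*np.cos(th)-H; z=.19+s*np.cos(th)+(t-extra)*np.sin(th)+.022
    return np.r_[POST+d*D,z]
p=tcp(0); a=p.copy(); a[:2]-=.04*D; b=a.copy(); b[2]=.37
manip.move_to(b,O); manip.servo_line(a,O,rate=.2)
print(manip.get_time(),manip.get_position()-a,manip.get_contact_force().round(2))
for th in np.arange(0,1.41,.1):
    manip.servo_line(tcp(th),O,rate=.06); f=manip.get_contact_force(); print(round(th,2),f.round(1))
    if np.linalg.norm(f)>25: print("STOP");break
print(manip.get_time())
s=manip.camera("side"); crop(s,200,110,130,110,5,"pics/s6.png")
E
python3 s4.py
```

```text
swing est 0.0015412548773470203 r 0.08626121012512553
18.8167 [ 0.00032656 -0.00063746  0.00045599] [0.63 0.57 0.  ]
0.0 [ 0.9  0.2 -0.9]
0.1 [ 0.6  0.  -0.7]
0.2 [-0.1 -1.3  0.6]
0.3 [ 0.4 -0.1  0.6]
0.4 [-0.4 -0.7 -0.2]
0.5 [-0.3  0.2 -0.7]
0.6 [ 0.1  0.7 -0.6]
0.7 [-0.1  0.5 -0.5]
0.8 [ 0.4 -0.1 -0. ]
0.9 [-0.2  0.5  0.8]
1.0 [-0.1 -1.1  0.1]
1.1 [-0.   0.9 -0.8]
1.2 [0.4 0.7 0.1]
1.3 [0.2 0.3 0.1]
1.4 [0.3 0.4 0. ]
23.6
```

View pics/s6.png

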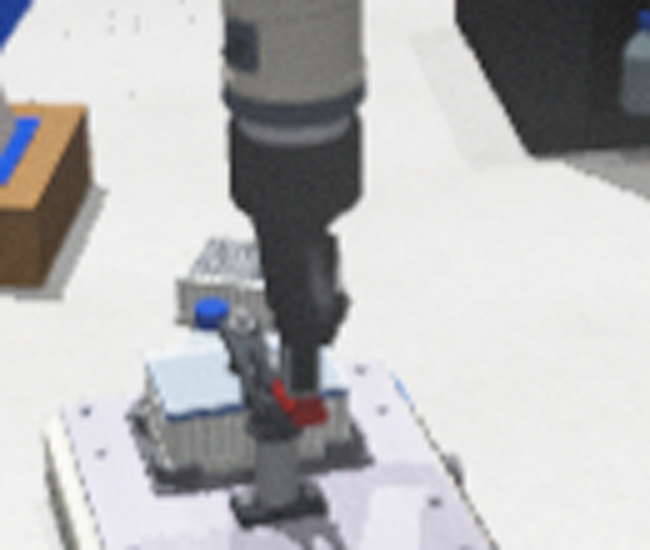

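Run:
```python
from h import *
s=manip.camera("side"); D=np.array([-np.sin(YAW),np.cos(YAW)])
P=[[*POST,.19]]+[[*(POST+.095*np.sin(t)*D),.19+.095*np.cos(t)] for t in (0,.8,1.2,1.4,1.5)]+[[*(POST-.105*D),.169]]
P.append(manip.get_position()-[0,0,.022]); 
print(((proj(s,P)-[200,110])*5).round(0)); print(manip.get_position(),manip.get_ee_rot(),((manip.get_position()[:2]-POST)@D),manip.get_position()[2])
crop(s,235,165,60,50,12,"pics/s7.png")
```

```text
[[271. 366.]
 [268. 229.]
 [297. 324.]
 [307. 388.]
 [310. 419.]
 [310. 434.]
 [234. 318.]
 [297. 390.]]
[0.49279061 0.00854315 0.23077747] [ 2.01621441  0.38179649 -2.0177858 ] 0.06427534697494469 0.23077746809523386
```

View pics/s7.png

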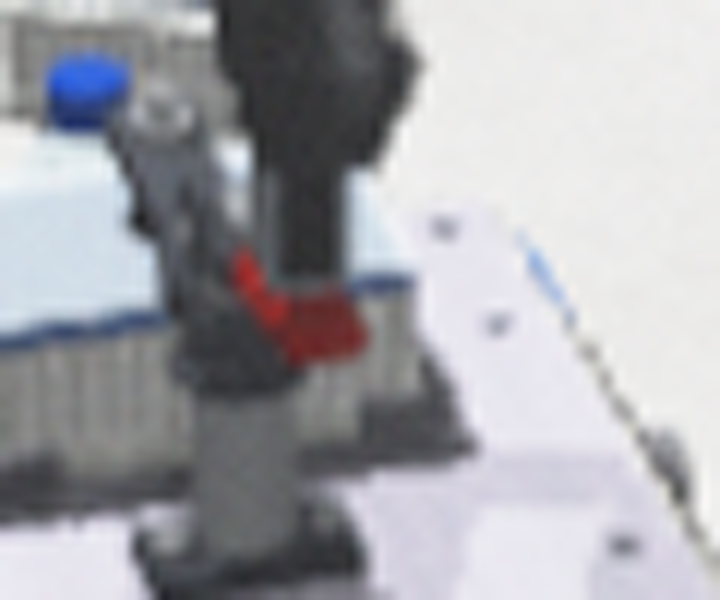

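The lever tip is at about (310,410) in the 5x crop, between the predictions for 1.2 and 1.4 rad. So it is folding correctly, and the strap is still home. I'll press on to the stop.

```bash
cat > s5.py <<'E'
from h import *
O=ori(YAW-np.pi/2); p=manip.get_position()
for i in range(30):
    p[2]-=.001
    manip.servo_line(p,O,rate=.03); manip.hold(.05)
    f=np.mean([manip.get_contact_force() for _ in range(3)],0); q=manip.get_position(); print(round(p[2],4),round(q[2],4),f.round(1))
    if f[2]>22: break
manip.hold(.3)
print(manip.get_time())
s=manip.camera("side"); crop(s,200,110,130,110,5,"pics/s8.png")
E
python3 s5.py
```

```text
0.2298 0.2299 [-0.7  0.1  0.8]
0.2288 0.2289 [-0.1  1.4  1.8]
0.2278 0.2278 [-0.   1.2  2.2]
0.2268 0.2267 [0.7 1.3 2.8]
0.2258 0.2257 [0.4 2.4 1.4]
0.2248 0.2247 [0.3 2.1 2.8]
0.2238 0.2237 [-0.5  1.5  2.4]
0.2228 0.2227 [-0.1  1.8  0.4]
0.2218 0.2218 [-1.4  1.6  4. ]
0.2208 0.2214 [-2.9  3.  10.2]
0.2198 0.221 [-4.6  3.7 15.3]
0.2188 0.2206 [-6.5  4.7 21.9]
0.2178 0.2203 [-8.6  4.8 27.8]
27.9
```

View pics/s8.png

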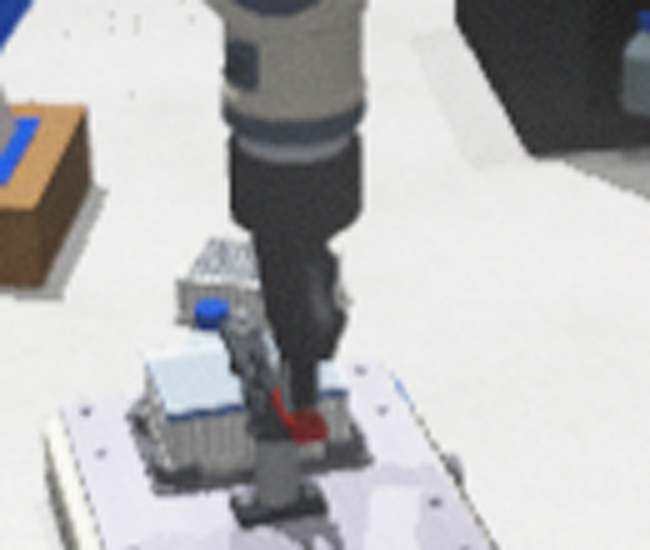

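A hard stop was met at tip z≈0.199 (0.200 predicted for 1.5 rad), with force rising steeply to 28 N. I'll retreat straight up, swing aside and check.

```bash
cat > s6.py <<'E'
from h import *
p=manip.get_position(); p[2]=.37; manip.servo_line(p,rate=.15)
q=np.array(manip.get_joint_positions()); q[0]-=.85; manip.set_joints(q)
print(manip.get_time(),manip.get_contact_force().round(2))
c=manip.camera("top"); crop(c,190,130,140,120,5,"pics/t9.png")
s=manip.camera("side"); crop(s,200,150,112,110,5,"pics/s9.png")
D=np.array([-np.sin(YAW),np.cos(YAW)])
P=[[*(POST+.095*np.sin(t)*D),.19+.095*np.cos(t)] for t in (1.2,1.35,1.5)]
print((proj(s,P)-[200,150])*5); print((proj(c,P)-[190,130])*5)
E
python3 s6.py
```

```text
30.625 [-0.3   0.11  0.36]
[[306.96776941 187.95354561]
 [309.16391564 211.50211548]
 [310.44022868 233.77705505]]
[[239.10421612 344.67858752]
 [233.7422827  348.36540843]
 [231.55414072 350.84049128]]
```

View pics/t9.png

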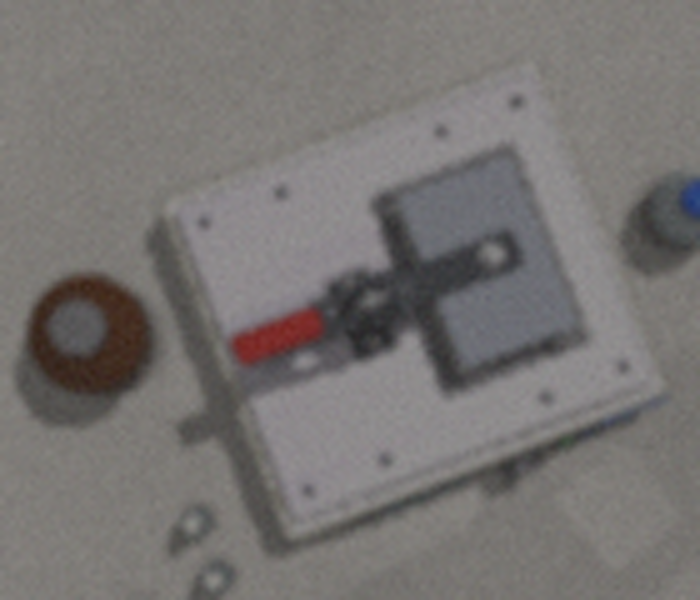

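View pics/s9.png

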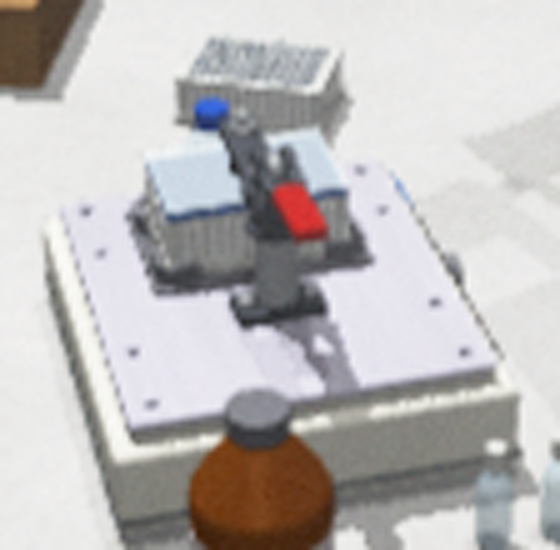

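The lever tip is at about (313,233) in the side view, against a 1.5 rad prediction of (310,234). From above, the strap is square across the plate with the spindle at (494,252). The plate and bystanders are where they were.

Run:
```python
from h import *
manip.sign_off(); print(manip.get_time())
```

```text
the job is handed in; nothing more can be done
the job is handed in; nothing more can be done
```

The plate is clamped and the job is handed in, at about 31 s of the 58 s allowed. `sign_off` gave no verdict, so the result rests on my own checks below.

- **Strap:** I pushed it round with the outside of the closed fingers until the stop resisted at about 4.7 N. The top view then put the swing at about 0.002 rad, with the lever still upright.
- **Lever:** I pushed it down with the closed fingertips to a hard stop, where the push force rose steeply to 28 N. With the arm moved clear, the tip in the side view sat within a few zoomed pixels of the 1.5 rad prediction.
- **Plate and other items:** the plate, amber bottle, clear bottle and vials show no visible shift in the close-up pictures. I did not look at the tip box and pipette again, but the arm did not work near them. The robot was touching nothing at the end.

**What I could not confirm:** the foot's force on the cover can't be read directly, so I infer it from the lever being at its stop. During the first part of the lever push (up to a commanded 1.4 rad) the force reading stayed within noise, although I expected about 2.5 N. The pictures showed the lever moving as intended.

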